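# Turn the canister carousel to the front

## Task

On the packing table stands a wooden carousel with four canisters. Push its rim round, where steel posts stand for the fingers, until the canister with the ball knob on its lid stands at the front, centred in line with the steel tongue of its foot, and leave it at rest there. The canisters themselves must not be touched, lifted or toppled; leave the tub, the carton and the jar beside it where they are.

Things in the scene. Friction and masses are not known exactly. Their poses are not given: they have to be found in the camera images.
- foot: fixed dark steel foot under the platter, a disc of 250 mm diameter, 16 mm high; origin on the turning axis at table height, z up, does not turn. A flat tongue of the same steel, 30 mm wide, 12 mm high, runs out along its -x axis to 220 mm from the axis (70 mm beyond the platter) and marks the front, roughly towards the robot
- platter: light-wood disc, 300 mm diameter, top 38 mm above the table, turns endlessly both ways about its upright axis; origin on the axis, 20 mm above the table. Six steel posts (14 mm diameter, tops 83 mm above the table) stand on its rim 135 mm from the axis, 60 degrees apart, one on its +x axis. A post takes about 1 N of push; the disc stops at once when the push ends. The canisters ride loose on it
- knob_canister_mid (a point): the canister to bring to the front: white round canister, 56 mm diameter, aluminium lid with a ball knob (24 mm) on a stalk, 80 mm tall in all; point on its axis, 40 mm above its underside. It stands about 65 mm from the platter's axis
- flat_canister_mid (a point): white round canister with a flat aluminium lid, 56 mm diameter, 60 mm tall, standing on the platter about 65 mm from its axis; point at its centre, half-way up
- square_tin_mid (a point): white square tin with a flat aluminium lid, 44 x 44 x 70 mm, standing on the platter about 65 mm from its axis; point at its centre, half-way up
- open_cup_mid (a point): white open cup without lid, 56 mm diameter, 65 mm tall, standing on the platter about 65 mm from its axis; point on its axis, 32 mm above its underside
- tub: open grey tub, 120 x 160 x 60 mm, on the table beside the carousel; origin at the centre of its underside
- carton: small cardboard box, 80 x 60 x 50 mm, on the table beside the carousel; origin at the centre of its underside
- jar: plain closed glass jar with a white cap, 64 mm diameter, 80 mm tall, standing on the table beside the carousel; origin at the centre of its underside
There are look-alikes about, which are no part of the job. What is shaped like the part that bears square_tin_mid but pink is not meant. What is shaped like the part that bears flat_canister_mid but orange is not meant.

How it is judged (in metres and radians):
At the end, for the whole second after the job is handed in: The knob canister is at the front, its centre within 14 mm of the tongue's centre line; platter at rest (under 0.05 rad/s); all canisters upright (0.1 rad) on the platter, 45 to 85 mm from its axis; tub, carton and jar within 15 mm of their starts (y of knob_canister_mid in the frame of foot between -0.014 and 0.014 m and x of knob_canister_mid in the frame of foot below -0.045 m and angular speed of platter below 0.05 rad/s and horizontal distance between knob_canister_mid and foot between 0.045 and 0.085 m and angle between each of knob_canister_mid, flat_canister_mid, square_tin_mid, open_cup_mid's own z axis and vertical below 0.1 rad and height (world z) of knob_canister_mid between 0.072 and 0.084 m and horizontal distance between flat_canister_mid and foot between 0.045 and 0.085 m and height (world z) of flat_canister_mid between 0.062 and 0.074 m and horizontal distance between square_tin_mid and foot between 0.045 and 0.085 m and height (world z) of square_tin_mid between 0.067 and 0.079 m and horizontal distance between open_cup_mid and foot between 0.045 and 0.085 m and height (world z) of open_cup_mid between 0.0645 and 0.0765 m and distance of each of tub, carton, jar from where it was at the start of the episode below 0.015 m); the robot touches nothing.
It fails at once if a canister is touched by the robot (over 0.5 N) (contact force between any of the fingers, the arm and knob_canister above 0.5 N or contact force between any of the fingers, the arm and flat_canister above 0.5 N or contact force between any of the fingers, the arm and square_tin above 0.5 N or contact force between any of the fingers, the arm and open_cup above 0.5 N).
It fails at once if a canister is lifted more than 12 mm or tipped more than 0.3 rad (height (world z) of knob_canister_mid above 0.09 m or angle between any of knob_canister_mid, flat_canister_mid, square_tin_mid, open_cup_mid's own z axis and vertical above 0.3 rad or height (world z) of flat_canister_mid above 0.08 m or height (world z) of square_tin_mid above 0.085 m or height (world z) of open_cup_mid above 0.0825 m).
It fails at once if the tub, the carton or the jar is moved more than 15 mm (distance of any of tub, carton, jar from where it was at the start of the episode above 0.015 m).
It also fails if it takes over 51 s, if anything falls off the work surface, if the arm or the gripper's body presses on something with over 40 N, if the wrist force passes 120 N, or if a joint passes its speed limit or range.

## Robot

A 6-joint arm with a two-finger parallel gripper is mounted at the origin on the work surface. World frame = base frame: x ahead of the robot, y to its left, z up, the work surface at z = 0. Lengths are in mm, angles in degrees, forces in N, time in s.
With the tool pointing down it reaches from about 300 to 850 mm from the base axis. Payload 4.2 kg.
Tool frame: the origin (TCP) lies at the very end of the fingers, on their centre line; the grasp point (between the pads) lies 19 mm behind it (env.grasp_offset is the distance from the TCP to the grasp point, in mm); z points along the fingers, y is the line along which they close (so a half turn about z gives the same grasp; the last joint's range is limited). The gripper opens to 91 mm and grips with 3 to 60 N. Pads are 32 mm wide; open, the fingers measure 118 mm over their backs; the gripper's body (76 mm by 178 mm) begins 60 mm behind the grasp point.
Start: joints at [66.005, 18.312, 89.639, -0, 72.044, -1.146], TCP at [223.284, 529.894, 213.976] pointing down, gripper open.
Joint ranges: [-177.97, 177.97], [-48.28, 115.42], [12.27, 149.76], [-77.06, 257.06], [2.81, 150.46], [-146.56, 146.56]. Speed limits (degrees/s): [147.25, 147.25, 180, 180, 180, 180].

## Interface

Orientations are given as [roll, pitch, yaw] about the fixed x, y, z axes, in that order (R = Rz(yaw) Ry(pitch) Rx(roll)).
In Python, from workcell import env gives the robot as it stands. The module is installed in compiled form; this text tells all that it offers.
- The arm moves only by the tool send_rows, never from a script. Its argument "motion" is a list of rows, each an object of numbers: "tx", "ty", "tz": the shift along the tool's x, y, z in units of 500 mm (1.0 is 500 mm); "rx", "ry", "rz": the turn, a rotation vector about the tool's x, y, z in units of 30 degrees (1.0 is 30 degrees); "gripper": the closure, from -1 (fully open) to 1 (shut). In form: [{"tx": .., "ty": .., "tz": .., "rx": .., "ry": .., "rz": .., "gripper": ..}, ...]. A call has 1 to 12 rows; each row shifts and turns the commanded pose from where the row before left it, along the tool's axes as they then stand; what a row does not reach is not made up. A row lasts 1/8 s, in which the tool goes at most 62.5 mm and 10.7 degrees, less where a joint would pass 70% of its speed; a pose out of reach is approached as far as the arm can. A call with a number of a shift or a turn outside -1 to 1 is refused whole. A call with a gripper value outside its range is refused whole. The fingers move at their own pace and stop on an object; "grip_force" is the grip in N (left out, the last holds). Time passes only in rows, so rows that do not move let the fingers close. It gives the time, the measured TCP pose, the force, the opening and the grip force at its end, in the units of the state.
- env.state(): the state, without advancing time (a new reading comes with each control period).
- env.grab_frame(name): name is "scene" or "side" or "wrist"; returns a dict with "frame" (420x560x3 uint8, red, green, blue), "vertical_fov" (degrees; the focal length in pixels is half the picture's height over the tangent of half this angle, whatever the lens; pixels are square), "cx", "cy" (the principal point, pixels), "rvec" (rotation vector, rad) and "tvec" (3), from world to camera coordinates, as OpenCV has them; the wrist camera has in their place "T_tool_cam" (4x4, takes a point from camera to tool coordinates, whose origin is the TCP and whose axes are the flange's). Camera axes: x right, y down, z forward; pixel columns grow to the right and rows downward; lengths in mm; the calibration is good to about 2 mm. A picture is of the moment at which its call begins: read the wrist's pose just before it. There is no depth.
- env.job_done(): hands the job in; it is judged then, once.
The state is a dict: "time_s": time; "qpos": joint angles; "qvel": joint speeds; "effort": joint torques, N m; "ee_pos": TCP position; "ee_rot": TCP orientation; "force": force on the tool from outside, world axes, zero at the start; "torque": the same for the moment, N m; "gripper_width": finger opening in mm; "gripper_force": force on a finger pad.
Only numpy, scipy, OpenCV 4.12 (cv2) and the standard library are available. Lean on these libraries where they do the work, as an engineer would, in place of code of your own. Each camera call takes 0.05 s, during which the arm holds its last target. There are 200 camera calls.

## Working session

There is one attempt and no reset: what is moved stays moved. The work goes in short steps, Python scripts to look and compute and a tool call to move; the robot and the scene stay as the last step left them, time stands still between calls to the robot, and variables do not carry over. Pictures are saved under pics/ and viewed, at most 10 in all, crops included, and the job is handed in when it is done.

Besides the shell and the picture viewer there is one more tool, called as name(argument=value, ...) on one line, values as JSON. send_rows: Moves the arm, as the interface text tells. Shifts and turns lie within -1 to 1; 1 stands for 500 mm of shift or 30 degrees of turn. Its arguments: {"type":"object","properties":{"motion":{"type":"array"},"grip_force":{"type":"number"}},"required":["motion"]}

```bash
mkdir -p pics; python3 - <<'E'
from workcell import env
import cv2,numpy as np,pickle
d={}
for n in("scene","side","wrist"):
    s=env.state(); f=env.grab_frame(n); f["state"]=s; d[n]=f
    cv2.imwrite(f"pics/{n}0.png",f["frame"][:,:,::-1])
    print(n,{k:v for k,v in f.items() if k not in("frame","state")})
print(s)
pickle.dump(d,open("f0.pkl","wb"))
E
```

```text
scene {'vertical_fov': 50.86865322297625, 'cx': 275.4758848698748, 'cy': 214.086376791245, 'rvec': array([ 2.3194808 ,  0.80296255, -0.31140844]), 'tvec': array([-514.93546163, -191.1571511 , 1362.21678528])}
side {'vertical_fov': 48.23467616906756, 'cx': 276.9421217761015, 'cy': 206.45509050297287, 'rvec': array([ 2.39767028, -0.38820577,  0.12447144]), 'tvec': array([-536.79660168,  235.31640839,  849.86459228])}
wrist {'vertical_fov': 68.94242819236746, 'cx': 282.57624264711745, 'cy': 210.1291615077861, 'T_tool_cam': array([[-4.60297346e-04, -9.55550967e-01, -2.94825607e-01,
         8.44348103e+01],
       [ 9.99999694e-01, -2.53234039e-04, -7.40502756e-04,
        -7.89504001e-01],
       [ 6.32928245e-04, -2.94825857e-01,  9.55550791e-01,
        -1.70940369e+02],
       [ 0.00000000e+00,  0.00000000e+00,  0.00000000e+00,
         1.00000000e+00]])}
{'time_s': 0.1, 'qpos': array([ 6.60063649e+01,  1.83485511e+01,  8.96990135e+01,  5.77612081e-04,
        7.20442298e+01, -1.14522256e+00]), 'qvel': array([-0.01967908, -0.07529697, -0.18581348, -0.17026094,  0.05844377,
       -0.11185878]), 'effort': array([ 1.63350491e-03, -4.13336563e+01, -2.32509774e+01,  7.29496800e-02,
        4.21828008e-02, -5.78195522e-05]), 'ee_pos': array([223.07637552, 529.47637011, 213.20134023]), 'ee_rot': array([-1.79908235e+02, -2.38373681e-03,  1.57151407e+02]), 'force': array([ 0.57815757, -0.31094791, -0.07389993]), 'torque': array([0.07941921, 0.00077702, 0.02193392]), 'gripper_force': 0.0, 'gripper_width': 91.1601203614743}
```

View pics/scene0.png

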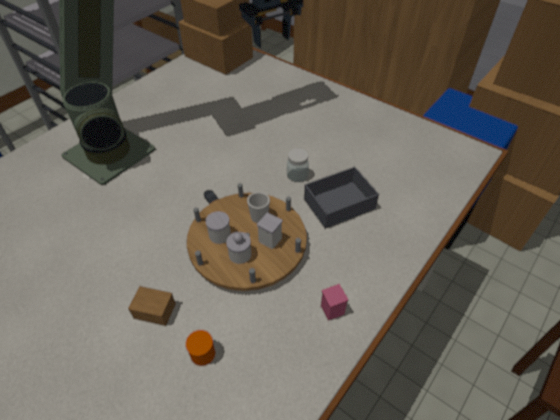

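View pics/side0.png

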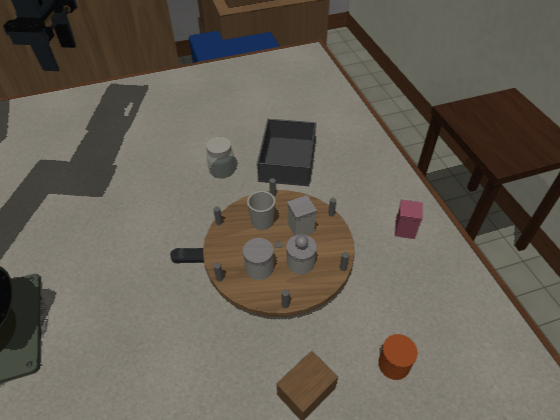

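The scene view shows the carousel at (248,238), with the knob canister at (239,245) and the tongue at (210,197). The side view shows the tongue at (187,255) and the knob canister at (301,250). The only lid with a ball knob is that one: the flat canister is at side (259,257), the cup at (262,210) and the tin at (302,215), and the pink and orange look-alikes stand on the table. I'll confirm this in one enlarged crop.

```bash
cat > h.py <<'E'
import numpy as np,cv2,pickle
def K(f):
    F=210/np.tan(np.radians(f["vertical_fov"])/2); return np.array([[F,0,f["cx"]],[0,F,f["cy"]],[0,0,1]])
def pose(f):
    R=cv2.Rodrigues(f["rvec"])[0]; return R,-R.T@f["tvec"]
def rays(f,p):
    p=np.atleast_2d(p).astype(float); R,c=pose(f)
    return c,(np.c_[p,np.ones(len(p))]@np.linalg.inv(K(f)).T)@R
def plane(f,p,z):
    c,r=rays(f,p); return (c+r*((z-c[2])/r[:,2])[:,None])[:,:2]
def two(f,p,g,q):
    c,r=rays(f,p);e,s=rays(g,q);r=r[0];s=s[0]
    t=np.linalg.lstsq(np.c_[r,-s],e-c,rcond=None)[0]
    a,b=c+t[0]*r,e+t[1]*s; return (a+b)/2,np.linalg.norm(a-b)
def proj(f,X):
    return cv2.projectPoints(np.atleast_2d(X).astype(float),f["rvec"],f["tvec"],K(f),None)[0][:,0]
E
python3 - <<'E'
import sys;sys.path.insert(0,'.')
from h import *
d=pickle.load(open("f0.pkl","rb"))
for n,(x0,y0,w,h) in {"side":(165,165,200,150),"scene":(170,165,150,130)}.items():
    f=d[n]
    hsv=cv2.cvtColor(f["frame"],cv2.COLOR_RGB2HSV)
    m=cv2.inRange(hsv,(8,80,40),(22,255,255)); m[:y0]=0;m[y0+h:]=0;m[:,:x0]=0;m[:,x0+w:]=0
    cs=cv2.findContours(m,cv2.RETR_EXTERNAL,cv2.CHAIN_APPROX_NONE)[0]
    c=cv2.convexHull(max(cs,key=cv2.contourArea))
    P=plane(f,c[:,0],38)
    A=np.c_[2*P,np.ones(len(P))]; s=np.linalg.lstsq(A,(P**2).sum(1),rcond=None)[0]
    print(n,len(P),s[:2],np.sqrt(s[2]+s[0]**2+s[1]**2))
c=cv2.resize(d["side"]["frame"][165:315,165:365],None,fx=4,fy=4,interpolation=cv2.INTER_CUBIC)
cv2.imwrite("pics/side_crop.png",c[:,:,::-1])
c=cv2.resize(d["scene"]["frame"][170:290,175:325],None,fx=5,fy=5,interpolation=cv2.INTER_CUBIC)
cv2.imwrite("pics/scene_crop.png",c[:,:,::-1])
E
```

```text
side 55 [565.47905712  -7.95021463] 150.16254312854653
scene 43 [573.20804368  -9.41562176] 149.64714725256727
```

View pics/side_crop.png

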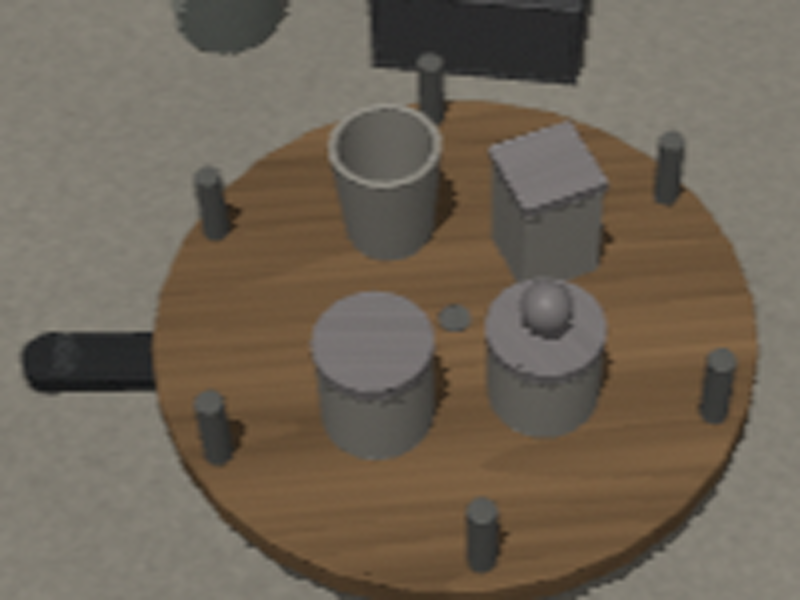

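View pics/scene_crop.png

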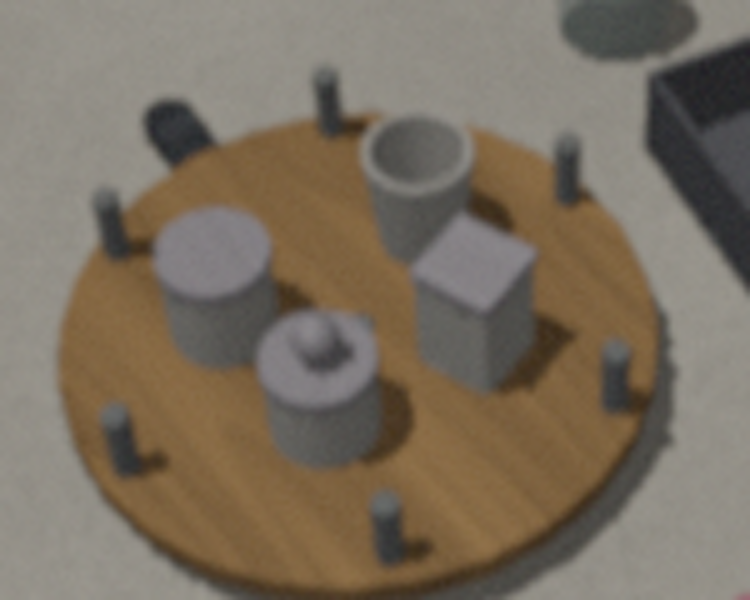

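```bash
python3 - <<'E'
from h import *
np.set_printoptions(precision=1,suppress=True)
d=pickle.load(open("f0.pkl","rb"));S=d["side"];C=d["scene"]
a=np.array([(210,398),(208,174),(430,62),(672,138),(721,358),(482,506),(547,308)])/4+[165,165]
b=np.array([(106,194),(325,74),(568,140),(616,348),(386,498),(117,410),(314,337)])/5+[175,170]
X=[]
for p,q in zip(a,b):
    x,e=two(S,p,C,q);X.append(x);print(x,e)
X=np.array(X);ax=X[:6,:2].mean(0);v=X[:,:2]-ax
print("axis",ax,"r",np.hypot(*v.T),"ang",np.degrees(np.arctan2(v[:,1],v[:,0])))
t=np.array([(50,333),(150,333),(50,378),(150,378)])/4+165
print("tongue",plane(S,t,12))
j=np.array([(219,158),(208.,145)]);print("jar cap",plane(S,[(219,145)],80),"carton",plane(S,[(307,385)],50),"tub",plane(S,[(289,150)],30))
E
```

```text
[439.6 -41.7  79.9] 1.502023666083649
[469.7  89.1  79.5] 2.5086481357955135
[598.4 129.1  78.7] 0.8418688904428605
[697.3  36.6  80.4] 1.6082109227742207
[666.8 -94.2  79.8] 0.24195170729356844
[ 538.2 -133.2   79.7] 0.4715330200194972
[594.7 -58.3 102.9] 0.3559228431189931
axis [568.3  -2.4] r [134.6 134.5 134.9 134.7 134.6 134.2  61.8] ang [-163.   137.2   77.1   16.8  -43.  -103.   -64.7]
tongue [[374.6  71.3]
 [423.1  54.9]
 [369.6  43.7]
 [417.2  27.7]]
jar cap [[517.6 274.4]] carton [[ 521.9 -285.4]] tub [[680.  259.2]]
```

The crop confirms that the ball knob is on the canister at side (302,242) and scene (238,237). The axis is at about (568,-2), the tongue points to about 163° and the knob stands at -65°. So I turn the platter about 132° clockwise by pushing the post at 137° from behind, moving first to the 162° position.

send_rows(motion=[{"tx":-0.0775,"ty":-0.0737,"rz":-0.1617,"gripper":1},{"tx":-0.0775,"ty":-0.0737,"gripper":1},{"tx":-0.0775,"ty":-0.0737,"gripper":1},{"tx":-0.0775,"ty":-0.0737,"gripper":1},{"tx":-0.0775,"ty":-0.0737,"gripper":1},{"tx":-0.0775,"ty":-0.0737,"gripper":1},{"tx":-0.0775,"ty":-0.0737,"gripper":1},{"tx":-0.0775,"ty":-0.0737,"gripper":1},{"tx":-0.0775,"ty":-0.0737,"gripper":1},{"gripper":1},{"gripper":1}], grip_force=10)

```text
invalid input at $.motion[0]: expected keys tx, ty, tz, rx, ry, rz, gripper
```

send_rows(motion=[{"tx":-0.0775,"ty":-0.0737,"tz":0,"rx":0,"ry":0,"rz":0,"gripper":1},{"tx":-0.0775,"ty":-0.0737,"tz":0,"rx":0,"ry":0,"rz":0,"gripper":1},{"tx":-0.0775,"ty":-0.0737,"tz":0,"rx":0,"ry":0,"rz":0,"gripper":1},{"tx":-0.0775,"ty":-0.0737,"tz":0,"rx":0,"ry":0,"rz":0,"gripper":1},{"tx":-0.0775,"ty":-0.0737,"tz":0,"rx":0,"ry":0,"rz":0,"gripper":1},{"tx":-0.0775,"ty":-0.0737,"tz":0,"rx":0,"ry":0,"rz":0,"gripper":1},{"tx":-0.0775,"ty":-0.0737,"tz":0,"rx":0,"ry":0,"rz":0,"gripper":1},{"tx":-0.0775,"ty":-0.0737,"tz":0,"rx":0,"ry":0,"rz":0,"gripper":1},{"tx":-0.0775,"ty":-0.0737,"tz":0,"rx":0,"ry":0,"rz":0,"gripper":1},{"tx":-0.0775,"ty":-0.0737,"tz":0,"rx":0,"ry":0,"rz":-0.16,"gripper":1},{"tx":0,"ty":0,"tz":0,"rx":0,"ry":0,"rz":0,"gripper":1}], grip_force=10)

```text
time_s: 1.52
ee_pos: [438.2, 37.1, 213.7]
ee_rot: [-180.0, 0.0, 161.6]
force: [-0.5, 0.5, 0.8]
gripper_width: 0.4
gripper_force: 0.0
```

send_rows(motion=[{"tx":-0.002,"ty":0,"tz":0.1,"rx":0,"ry":0,"rz":0,"gripper":1},{"tx":-0.002,"ty":0,"tz":0.1,"rx":0,"ry":0,"rz":0,"gripper":1},{"tx":0.008,"ty":0,"tz":0.08,"rx":0,"ry":0,"rz":0,"gripper":1},{"tx":0,"ty":0,"tz":0.036,"rx":0,"ry":0,"rz":-0.05,"gripper":1},{"tx":0,"ty":0,"tz":0,"rx":0,"ry":0,"rz":0,"gripper":1}])

```text
time_s: 2.15
ee_pos: [433.8, 41.4, 54.8]
ee_rot: [-179.9, -0.2, 163.5]
force: [0.4, -0.5, -0.1]
gripper_width: 0.5
gripper_force: 0.0
```

send_rows(motion=[{"tx":-0.0007,"ty":0.0195,"tz":0,"rx":0,"ry":0,"rz":0.1333,"gripper":1},{"tx":-0.0007,"ty":0.0195,"tz":0,"rx":0,"ry":0,"rz":0.1333,"gripper":1},{"tx":-0.0007,"ty":0.0195,"tz":0,"rx":0,"ry":0,"rz":0.1333,"gripper":1},{"tx":-0.0007,"ty":0.0195,"tz":0,"rx":0,"ry":0,"rz":0.1333,"gripper":1},{"tx":-0.0007,"ty":0.0195,"tz":0,"rx":0,"ry":0,"rz":0.1333,"gripper":1},{"tx":-0.0007,"ty":0.0195,"tz":0,"rx":0,"ry":0,"rz":0.1333,"gripper":1},{"tx":-0.0007,"ty":0.0195,"tz":0,"rx":0,"ry":0,"rz":0.1333,"gripper":1},{"tx":-0.0007,"ty":0.0195,"tz":0,"rx":0,"ry":0,"rz":0.1333,"gripper":1},{"tx":-0.0007,"ty":0.0195,"tz":0,"rx":0,"ry":0,"rz":0.1333,"gripper":1},{"tx":-0.0007,"ty":0.0195,"tz":0,"rx":0,"ry":0,"rz":0.1333,"gripper":1}])

```text
time_s: 3.4
ee_pos: [492.8, 118.0, 57.3]
ee_rot: [179.9, 0.0, 123.3]
force: [-0.2, -1.7, 0.0]
gripper_width: 0.4
gripper_force: 0.5
```

```bash
python3 - <<'E'
from workcell import env
import cv2,numpy as np
p=env.state()["ee_pos"][:2]-[568.3,-2.4];print(np.hypot(*p),np.degrees(np.arctan2(p[1],p[0])))
f=env.grab_frame("side")["frame"]
cv2.imwrite("pics/side1.png",cv2.resize(f[120:340,140:400],None,fx=2.5,fy=2.5)[:,:,::-1])
E
```

```text
142.10736826680107 122.09865940187443
```

View pics/side1.png

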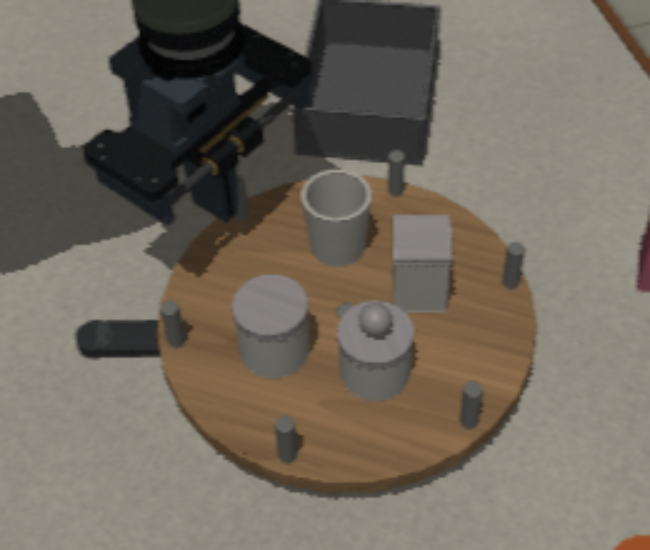

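The view shows the post at crop (237,205) being pushed and the canisters riding along upright. I continue.

send_rows(motion=[{"tx":-0.001,"ty":0.0195,"tz":0,"rx":0,"ry":0,"rz":0.1333,"gripper":1},{"tx":-0.001,"ty":0.0195,"tz":0,"rx":0,"ry":0,"rz":0.1333,"gripper":1},{"tx":-0.001,"ty":0.0195,"tz":0,"rx":0,"ry":0,"rz":0.1333,"gripper":1},{"tx":-0.001,"ty":0.0195,"tz":0,"rx":0,"ry":0,"rz":0.1333,"gripper":1},{"tx":-0.001,"ty":0.0195,"tz":0,"rx":0,"ry":0,"rz":0.1333,"gripper":1},{"tx":-0.001,"ty":0.0195,"tz":0,"rx":0,"ry":0,"rz":0.1333,"gripper":1},{"tx":-0.001,"ty":0.0195,"tz":0,"rx":0,"ry":0,"rz":0.1333,"gripper":1},{"tx":-0.001,"ty":0.0195,"tz":0,"rx":0,"ry":0,"rz":0.1333,"gripper":1},{"tx":-0.001,"ty":0.0195,"tz":0,"rx":0,"ry":0,"rz":0.1333,"gripper":1},{"tx":-0.001,"ty":0.0195,"tz":0,"rx":0,"ry":0,"rz":0.1333,"gripper":1},{"tx":-0.001,"ty":0.0195,"tz":0,"rx":0,"ry":0,"rz":0.1333,"gripper":1},{"tx":-0.001,"ty":0.0195,"tz":0,"rx":0,"ry":0,"rz":0.1333,"gripper":1}])

```text
time_s: 4.95
ee_pos: [604.7, 134.7, 57.0]
ee_rot: [-180.0, -0.0, 75.4]
force: [-1.2, -0.2, 0.7]
gripper_width: 0.4
gripper_force: 0.5
```

send_rows(motion=[{"tx":-0.001,"ty":0.0195,"tz":0,"rx":0,"ry":0,"rz":0.1333,"gripper":1},{"tx":-0.001,"ty":0.0195,"tz":0,"rx":0,"ry":0,"rz":0.1333,"gripper":1},{"tx":-0.001,"ty":0.0195,"tz":0,"rx":0,"ry":0,"rz":0.1333,"gripper":1},{"tx":-0.001,"ty":0.0195,"tz":0,"rx":0,"ry":0,"rz":0.1333,"gripper":1},{"tx":-0.001,"ty":0.0195,"tz":0,"rx":0,"ry":0,"rz":0.1333,"gripper":1},{"tx":-0.001,"ty":0.0195,"tz":0,"rx":0,"ry":0,"rz":0.1333,"gripper":1},{"tx":-0.001,"ty":0.0195,"tz":0,"rx":0,"ry":0,"rz":0.1333,"gripper":1},{"tx":-0.001,"ty":0.0195,"tz":0,"rx":0,"ry":0,"rz":0.1333,"gripper":1},{"tx":-0.001,"ty":0.0195,"tz":0,"rx":0,"ry":0,"rz":0.1333,"gripper":1},{"tx":-0.001,"ty":0.0195,"tz":0,"rx":0,"ry":0,"rz":0.1333,"gripper":1},{"tx":-0.001,"ty":0.0195,"tz":0,"rx":0,"ry":0,"rz":0.1333,"gripper":1},{"tx":0,"ty":0,"tz":0,"rx":0,"ry":0,"rz":0,"gripper":1}])

```text
time_s: 6.45
ee_pos: [688.5, 70.5, 57.0]
ee_rot: [180.0, -0.1, 31.5]
force: [-0.6, 0.7, 0.1]
gripper_width: 0.2
gripper_force: 0.0
```

```bash
python3 - <<'E'
from workcell import env
import cv2,numpy as np,pickle
p=env.state()["ee_pos"][:2]-[568.3,-2.4];print(np.hypot(*p),np.degrees(np.arctan2(p[1],p[0])))
d={n:env.grab_frame(n) for n in("side","scene")};pickle.dump(d,open("f2.pkl","wb"))
c=[cv2.resize(d["side"]["frame"][165:315,165:365],(800,600)),]
a=cv2.resize(d["side"]["frame"][165:315,165:365],None,fx=2,fy=2,interpolation=cv2.INTER_CUBIC)
b=cv2.resize(d["scene"]["frame"][170:290,175:325],None,fx=2.5,fy=2.5,interpolation=cv2.INTER_CUBIC)
cv2.imwrite("pics/two2.png",np.hstack([a,b])[:,:,::-1])
E
```

```text
140.61591169309122 31.24415889386488
```

View pics/two2.png

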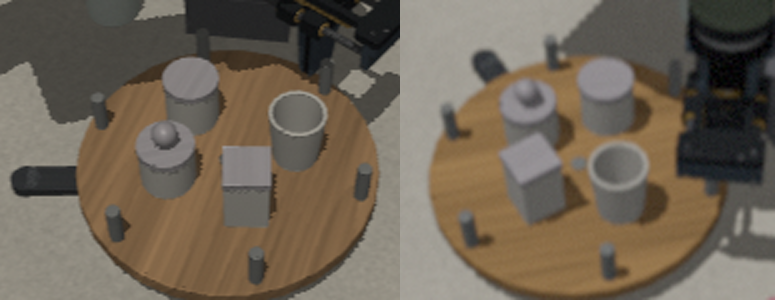

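The side crop shows the knob ball at (164,134) and the scene crop shows it at (527,92), nearly in line with the tongue. I compute the remaining turn.

```bash
cat > m.py <<'E'
from h import *
def rep(d,s,c):
    x,e=two(d["side"],s,d["scene"],c);v=x[:2]-[568.3,-2.4];t=np.radians(163)
    print(x.round(1),e.round(1),"r",np.hypot(*v).round(1),"ang",np.degrees(np.arctan2(v[1],v[0])).round(1)%360,"off mm",round(v[1]*np.cos(t)-v[0]*np.sin(t),1))
E
python3 - <<'E'
from m import *
d=pickle.load(open("f2.pkl","rb"));S=d["side"];C=d["scene"]
rep(d,np.array([164,134])/2+165,np.array([127,92])/2.5+[175,170])
# dark tongue centroid, both views
for f,(x0,x1,y0,y1) in((S,(168,202,240,268)),(C,(200,225,185,210))):
    h=cv2.cvtColor(f["frame"],cv2.COLOR_RGB2HSV);m=np.zeros((420,560),np.uint8);m[y0:y1,x0:x1]=(h[y0:y1,x0:x1,2]<60)
    ys,xs=np.nonzero(m);P=plane(f,np.c_[xs,ys],9);c=P.mean(0);v=c-[568.3,-2.4]
    print(len(xs),c,np.degrees(np.arctan2(v[1],v[0])))
E
```

```text
[507.2  -3.5 100.6] 2.1 r 61.1 ang 181.1 off mm 18.9
400 [389.11558085  49.9774324 ] 163.70582046883203
33 [384.28844814  49.87079788] 164.14213517221248
```

About 17.5° remains, so I push that much more, then back off and look.

send_rows(motion=[{"tx":-0.001,"ty":0.0195,"tz":0,"rx":0,"ry":0,"rz":0.1333,"gripper":1},{"tx":-0.001,"ty":0.0195,"tz":0,"rx":0,"ry":0,"rz":0.1333,"gripper":1},{"tx":-0.001,"ty":0.0195,"tz":0,"rx":0,"ry":0,"rz":0.1333,"gripper":1},{"tx":-0.0005,"ty":0.0145,"tz":0,"rx":0,"ry":0,"rz":0.1,"gripper":1},{"tx":0,"ty":0.0097,"tz":0,"rx":0,"ry":0,"rz":0.067,"gripper":1},{"tx":0,"ty":0,"tz":0,"rx":0,"ry":0,"rz":0,"gripper":1},{"tx":0,"ty":0,"tz":0,"rx":0,"ry":0,"rz":0,"gripper":1}])

```text
time_s: 7.42
ee_pos: [703.6, 32.4, 55.9]
ee_rot: [-180.0, 0.0, 14.5]
force: [0.8, 0.3, 0.1]
gripper_width: 0.5
gripper_force: 0.0
```

send_rows(motion=[{"tx":0,"ty":-0.014,"tz":0,"rx":0,"ry":0,"rz":0,"gripper":1},{"tx":0.02,"ty":-0.014,"tz":0,"rx":0,"ry":0,"rz":0,"gripper":1},{"tx":0,"ty":0,"tz":-0.06,"rx":0,"ry":0,"rz":0,"gripper":1},{"tx":0,"ty":0,"tz":-0.1,"rx":0,"ry":0,"rz":0,"gripper":1},{"tx":0,"ty":0,"tz":-0.06,"rx":0,"ry":0,"rz":0,"gripper":1},{"tx":0,"ty":0,"tz":0,"rx":0,"ry":0,"rz":0,"gripper":1},{"tx":0,"ty":0,"tz":0,"rx":0,"ry":0,"rz":0,"gripper":1}])

```text
time_s: 8.3
ee_pos: [709.4, 48.7, 164.5]
ee_rot: [-180.0, 0.1, 14.5]
force: [0.7, -0.3, -0.8]
gripper_width: 0.3
gripper_force: 0.0
```

```bash
python3 - <<'E'
from workcell import env
import cv2,numpy as np,pickle
d={n:env.grab_frame(n) for n in("side","scene")};pickle.dump(d,open("f3.pkl","wb"))
a=cv2.resize(d["side"]["frame"][165:315,165:365],None,fx=2,fy=2,interpolation=cv2.INTER_CUBIC)
b=cv2.resize(d["scene"]["frame"][170:290,175:325],None,fx=2.5,fy=2.5,interpolation=cv2.INTER_CUBIC)
cv2.imwrite("pics/two3.png",np.hstack([a,b])[:,:,::-1])
E
```

```text
(no output)
```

View pics/two3.png

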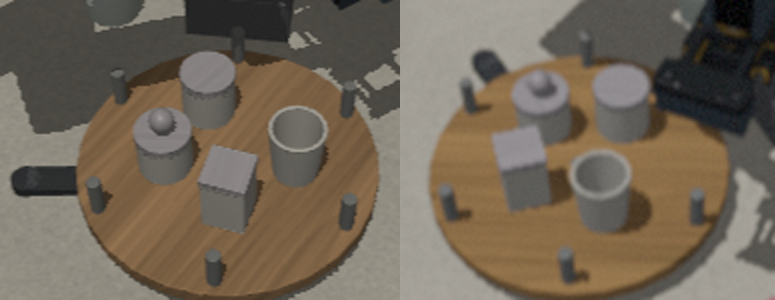

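The ball is now at side crop (161,121) and scene crop (540,82). All four canisters are upright and the gripper is clear.

```bash
python3 - <<'E'
from m import *
d=pickle.load(open("f3.pkl","rb"))
rep(d,np.array([161,121])/2+165,np.array([140,82])/2.5+[175,170])
# angle of line from axis -> ball with given height, each view
for n,p in(("side",np.array([161,121])/2+165),("scene",np.array([140,82])/2.5+[175,170])):
    x=plane(d[n],p,104)[0]-[568.3,-2.4];print(n,x,np.degrees(np.arctan2(x[1],x[0]))%360)
E
```

```text
[508.7  13.3 100.5] 0.7 r 61.6 ang 165.3 off mm 2.4
side [-60.1636947  13.286071 ] 167.54711825392195
scene [-57.0018546  13.090866 ] 167.0659104728906
```

The knob is within about 2–5 mm of the tongue line, against a limit of 14 mm. I hand the job in.

```bash
python3 -c "
from workcell import env
print(env.job_done())"
```

```text
the job is handed in; nothing more can be done
None
```

I turned the carousel about 132° clockwise by its rim post and handed the job in. By my camera measurements the knob canister stands at the front, about 2–5 mm off the tongue's centre line. All canisters looked upright and the arm was clear of everything, but the hand-in returned no verdict.

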